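# Blow out the open cell imager and hold its stage plate over the tapped holes

### The job

Press the nozzle cap of the clamped gas duster down and let it spring back up, to blow the dust out of the open cell imager; only then pick up the stage plate from the mat. Hold the plate level, right way up, about 10 mm above the imager's deck and never touching the imager, with its four holes lined up over the four tapped holes so that screws dropped through would start in the threads (either way round fits), and finish while still holding it there in the gripper for a colleague to put the screws in. Leave the well plate, the screw dish and the hex driver where they are.

Things in the scene. Friction and masses are not known exactly. Their poses are not given: they have to be found in the camera images.
- imager: Compact cell imager, stage plate off, fixed to the bench: white box 150 (x) x 200 (y) x 115 mm high, flat bare metal deck on top with a 60 x 90 mm opening (lens inside, below deck level) and four 6 mm tapped holes at x = +-38, y = +-63 mm. Black focus knobs stick out 22 mm (near side) and 13 mm (far side) at half height. Origin: centre of the underside; z up, y along its length.
- deck_center (a point): Centre of the imager's deck opening, level with the deck's upper face, 115 mm above the bench; axes as the imager's. A flat black rubber gasket round the opening stands 2 mm above the deck (outer edge 72 x 104 mm).
- thread0 (a point): Mouth of the imager's tapped hole at (+38, +63) mm from deck_center, in the deck's face.
- thread1 (a point): Mouth of the tapped hole at (-38, +63) mm.
- thread2 (a point): Mouth of the tapped hole at (-38, -63) mm.
- thread3 (a point): Mouth of the tapped hole at (+38, -63) mm.
- duster: Gas duster spray can, 53 mm diameter, upright in a clamp on a 105 mm square, 8 mm steel foot, fixed to the bench about 210 mm to the imager's -y side. On top a black nozzle cap; a thin white straw (3 mm) runs from the cap 68 mm towards local +y, sloping down, aimed at the imager's opening. Origin: centre of the foot's underside; z up.
- nozzle_cap (a joint): How far the duster's nozzle cap is pressed down, m: 0 up, 0.005 fully down. A spring pushes back: about 1 N at first, 8 N when fully down.
- cap_top (a point): Centre of the flat round top (25 mm diameter) of the nozzle cap, 213 mm above the bench when up; press here straight down. The straw leaves 6 mm below it.
- mat: Light grey silicone mat 180 x 200 x 3 mm, fixed on the bench; the stage plate lies on it. Origin: centre of its underside.
- stage_plate: The imager's stage plate, loose, 0.19 to 0.31 kg: dark metal 100 (x) x 150 (y) x 5 mm, a 12 mm hole near each corner (x = +-38, y = +-63 mm) for the 6 mm screws. In the middle of its top a round aluminium dish collar, 45 mm outside, 36 mm inside, 18 mm high (top 23 mm above the underside): grip it by this. Balances about its centre. Origin: centre of the underside; z up, to the collar.
- hole0 (a point): Centre of the plate's hole at (+38, +63) mm, at the underside.
- hole1 (a point): Centre of the plate's hole at (-38, +63) mm, at the underside.
- hole2 (a point): Centre of the plate's hole at (-38, -63) mm, at the underside.
- hole3 (a point): Centre of the plate's hole at (+38, -63) mm, at the underside.
- well_plate: Bystander: clear six-well culture plate with lid, 86 x 128 x 22 mm, loose on the bench. Origin: centre of its underside.
- screw_dish: Bystander: low round glass dish, 90 mm diameter, 14 mm high, with the screws in it, loose on the bench. Origin: centre of its underside.
- hex_driver: Bystander: black-handled hex driver 190 mm long, lying on the bench. Origin: under the middle of its length.

How it is judged:
On the way, in this order (a step that is already met when the one before it is completed fails the run):
1. the nozzle cap is pressed down (at least 3 of its 5 mm) while the plate still lies on the mat (value of joint nozzle_cap above 0.003 m and distance of stage_plate from where it was at the start of the episode below 0.02 m), for 0.05 s.
2. the cap has sprung back up (value of joint nozzle_cap below 0.001 m), for 0.1 s.
3. the plate is picked up, 30 mm clear of the mat or more, in the gripper (height (world z) of stage_plate above 0.033 m and contact force between stage_plate and the fingers above 1 N), for 0.2 s.
At the end, for the whole second after the job is handed in: Plate held still in the fingers, collar up, level within 4 degrees, underside 5 to 18 mm above the deck's face, each hole's centre within 3 mm sideways of a tapped hole's (either way round), touching neither imager nor duster; nozzle cap up (((horizontal distance between hole0 and thread0 below 0.003 m and horizontal distance between hole1 and thread1 below 0.003 m and horizontal distance between hole2 and thread2 below 0.003 m and horizontal distance between hole3 and thread3 below 0.003 m) or (horizontal distance between hole0 and thread2 below 0.003 m and horizontal distance between hole1 and thread3 below 0.003 m and horizontal distance between hole2 and thread0 below 0.003 m and horizontal distance between hole3 and thread1 below 0.003 m)) and z of stage_plate in the frame of deck_center between 0.005 and 0.018 m and angle between stage_plate's own z axis and vertical below 0.07 rad and linear speed of stage_plate below 0.02 m/s and contact force between stage_plate and the fingers above 1 N and contact force between stage_plate and imager below 0.05 N and contact force between stage_plate and duster below 0.05 N and value of joint nozzle_cap below 0.001 m); the arm keeps its last pose, push and grip.
It fails at once if the plate touches the imager (contact force between stage_plate and imager above 0.5 N).
It fails at once if the well plate is disturbed (over 15 mm) (distance of well_plate from where it was at the start of the episode above 0.015 m).
It fails at once if the screw dish is disturbed (over 15 mm) (distance of screw_dish from where it was at the start of the episode above 0.015 m).
It fails at once if the hex driver is disturbed (over 15 mm) (distance of hex_driver from where it was at the start of the episode above 0.015 m).
It also fails if it takes over 56 s, if anything falls off the work surface, if the arm or the gripper's body presses on something with over 40 N, if the wrist force passes 120 N, or if a joint passes its speed limit or range.

### The arm

A 6-joint arm with a two-finger parallel gripper is mounted at the origin on the work surface. World frame = base frame: x ahead of the robot, y to its left, z up, the work surface at z = 0. Lengths are in m, angles in rad, forces in N, time in s.
With the tool pointing down it reaches from about 0.35 to 0.85 m from the base axis. Payload 8.1 kg.
Tool frame: the origin (TCP) lies on the front face of the gripper's body, between the roots of the fingers; the fingertips stand 73 mm ahead of it and the grasp point (between the pads) lies 54 mm ahead of it; y points along the fingers, x is the direction in which the jaws open and shut, and the axes are right-handed (so a half turn about y gives the same grasp; the last joint's range is limited). The gripper opens to 85 mm and grips with 20 to 120 N. Pads are 22 mm wide; open, the fingers measure 114 mm over their backs; the gripper's body (76 mm by 85 mm) begins 54 mm behind the grasp point. The pads swing forward as they close: fully open they stand 13 mm farther back than shut.
Start: joints at [-1.218, 0.13, 1.488, -0, 1.523, -0.085], TCP at [0.254, -0.543, 0.304] pointing down, gripper open.
Joint ranges: [-2.96, 2.96], [-0.89, 2.26], [0.02, 2.5], [-1.34, 4.48], [0, 2.73], [-2.66, 2.66]. Speed limits (rad/s): [2.39, 2.39, 2.79, 3.14, 3.14, 3.14].

### API

Orientations are given as a rotation vector (axis times angle).
In Python, from rig import bot, vision gives the robot as it stands. The module is installed in compiled form; this text tells all that it offers.
- The arm moves only by the tool move_arm, never from a script. Its argument "increments" is a list of rows, each a list of 5 numbers: the gripper command: -1 is shut, 1 is fully open, values between are in proportion, then the shift along the tool's x, y, z in cm, then the turn about the tool's y in degrees. In form: [[jaw, tx, ty, tz, yaw], ...]. A call has 1 to 20 rows; each row shifts and turns the commanded pose from where the row before left it, along the tool's axes as they then stand; what a row does not reach is not made up. A row lasts 1/10 s, in which the tool goes at most 50 mm and 8.59 degrees, less where a joint would pass 70% of its speed; a pose out of reach is approached as far as the arm can. A call is refused whole if a number of a shift passes 5 or a number of a turn 8.59, either way. A call with a gripper value outside its range is refused whole. The fingers move at their own pace and stop on an object; the grip force is fixed at half the most. Time passes only in rows, so rows that do not move let the fingers close. It gives the time, the measured TCP pose, the force and the opening at its end, in the units of the state.
- bot.read_state(): the state, without advancing time (a new reading comes with each control period).
- vision.camera(name): name is "side" or "top"; returns a dict with "img" (420x560x3 uint8, red, green, blue), "range_z" (420x560 float32, m along the optical axis (not along the pixel's ray), 0 where there is no reading), "mtx" (3x3 intrinsics, pixels), "pose" (4x4, takes a point from camera to world coordinates). Camera axes: x right, y down, z forward; pixel columns grow to the right and rows downward; lengths in m; the calibration is good to about 2 mm. A picture is of the moment at which its call begins.
- bot.finish_job(): hands the job in, once; it reports no verdict.
The state is a dict: "clock": time; "joint_positions": joint angles; "dq": joint speeds; "joint_torque": joint torques, N m; "position": TCP position; "tool_rot": TCP orientation; "contact_force": force on the tool from outside, world axes, zero at the start; "torque": the same for the moment, N m; "finger_gap": finger opening in m.
Only numpy, scipy, OpenCV 4.12 (cv2) and the standard library are available. Lean on these libraries where they do the work, as an engineer would, in place of code of your own. Each camera call takes 0.05 s, during which the arm holds its last target.

## Working session

There is one attempt and no reset: what is moved stays moved. The work goes in short steps, Python scripts to look and compute and a tool call to move; the robot and the scene stay as the last step left them, time stands still between calls to the robot, and variables do not carry over. Pictures are saved under pics/ and viewed, and the job is handed in when it is done.

Besides the shell and the picture viewer there is one more tool, called after "Request:" by a JSON object that holds its "api" and its "payload", one argument or row to a line. move_arm: Moves the arm, as the interface text tells. Its arguments: {"type":"object","properties":{"increments":{"type":"array","items":{"type":"array","items":{"type":"number"}}}},"required":["increments"]}

```bash
mkdir -p pics
cat > h.py <<'E'
import numpy as np, cv2
from rig import bot, vision
def grab(n,tag):
    c=vision.camera(n); np.savez(f'{tag}.npz',**c)
    cv2.imwrite(f'pics/{tag}.png',c['img'][:,:,::-1]); return c
def world(c):
    z=c['range_z']; h,w=z.shape; u,v=np.meshgrid(np.arange(w),np.arange(h))
    K=np.array(c['mtx']); p=np.stack([(u-K[0,2])/K[0,0]*z,(v-K[1,2])/K[1,1]*z,z],-1)
    P=np.array(c['pose']); W=p@P[:3,:3].T+P[:3,3]; W[z==0]=np.nan; return W
def ray(c,uv,zp):
    K=np.array(c['mtx']);P=np.array(c['pose']); uv=np.atleast_2d(uv).astype(float)
    d=np.c_[(uv[:,0]-K[0,2])/K[0,0],(uv[:,1]-K[1,2])/K[1,1],np.ones(len(uv))]@P[:3,:3].T
    o=P[:3,3]; return o+d*((zp-o[2])/d[:,2])[:,None]
E
python3 - <<'E'
from h import *
np.set_printoptions(precision=4,suppress=True)
print(bot.read_state())
for n in ['top','side']:
    c=grab(n,n+'0'); print(n,c['mtx'],c['pose'])
E
```

```text
{'clock': 0.0, 'joint_positions': array([-1.2184,  0.1311,  1.4893, -0.    ,  1.523 , -0.0854]), 'dq': array([-0.0004, -0.0017, -0.0002, -0.0029,  0.0035, -0.0026]), 'joint_torque': array([ -0.0015, -56.9409, -50.0548,  -0.0004,   0.0149,   0.    ]), 'position': array([ 0.2542, -0.543 ,  0.3028]), 'tool_rot': array([-1.3839,  0.882 , -0.8796]), 'contact_force': array([ 0.2665, -0.8918, -0.7976]), 'torque': array([ 0.01  , -0.0146, -0.0105]), 'finger_gap': 0.08520417602962281}
top [[413.7903   0.     280.8751]
 [  0.     413.7903 209.9028]
 [  0.       0.       1.    ]] [[-0.0026 -0.9919  0.1272  0.4383]
 [-0.9999  0.0006 -0.016   0.051 ]
 [ 0.0158 -0.1272 -0.9918  1.2374]
 [ 0.      0.      0.      1.    ]]
side [[421.2129   0.     285.9484]
 [  0.     421.2129 204.9803]
 [  0.       0.       1.    ]] [[-0.7526 -0.417   0.5096  0.1396]
 [-0.6585  0.4687 -0.5888  0.5332]
 [ 0.0067 -0.7787 -0.6273  0.6786]
 [ 0.      0.      0.      1.    ]]
```

View pics/top0.png

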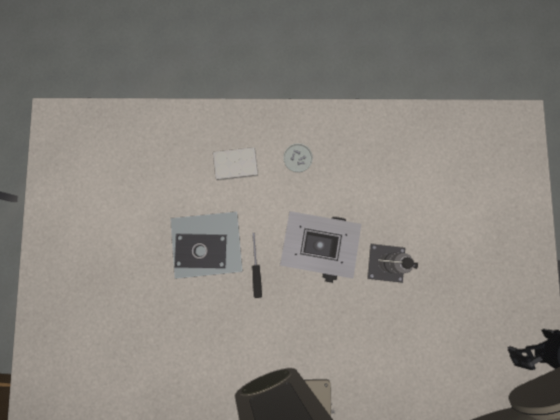

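View pics/side0.png

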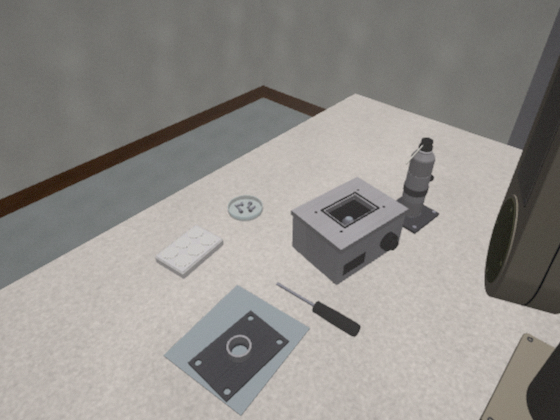

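Run:
```python
from h import *
from scipy.spatial.transform import Rotation as R
s=bot.read_state(); print(R.from_rotvec(s['tool_rot']).as_matrix().round(3))
```

```text
[[ 0.424 -0.001  0.906]
 [-0.906  0.002  0.424]
 [-0.002 -1.     0.   ]]
```

The top view shows the plate on its mat at about (200,250), the imager at (321,244) and the cap at (407,263). The driver is at (257,270), between the mat and the imager. I'll zoom in to measure.

Run:
```python
from h import *
def crop(t,x0,x1,y0,y1,f):
    im=cv2.imread(f'pics/{t}0.png')[y0:y1,x0:x1]
    im=cv2.resize(im,None,fx=f,fy=f,interpolation=cv2.INTER_CUBIC)
    im=cv2.convertScaleAbs(im,alpha=1.3); return im
cv2.imwrite('pics/t_a.png',np.vstack([crop('top',165,265,205,285,6)]))
cv2.imwrite('pics/t_b.png',crop('top',275,425,205,290,5))
cv2.imwrite('pics/s_a.png',crop('side',160,310,280,410,4))
cv2.imwrite('pics/s_b.png',crop('side',285,445,130,280,4))
for t in ['top','side']:
    c=dict(np.load(t+'0.npz')); W=world(c)
    for (u,v) in ([(200,250),(200,238),(185,250),(290,250),(407,263),(321,244),(230,220)] if t=='top' else [(427,142),(240,370),(300,215),(427,144)]):
        print(t,u,v,W[v,u].round(4))
```

```text
top 200 250 [0.477  0.2711 0.0023]
top 200 238 [0.5123 0.2712 0.0058]
top 185 250 [0.477  0.3146 0.006 ]
top 290 250 [0.4731 0.0083 0.1095]
top 407 263 [ 0.4374 -0.2767  0.2122]
top 321 244 [ 0.4901 -0.0786  0.0894]
top 230 220 [5.665e-01 1.837e-01 1.000e-04]
side 427 142 [ 0.4324 -0.2718  0.213 ]
side 240 370 [0.4471 0.2938 0.0087]
side 300 215 [0.554  0.0095 0.1149]
side 427 144 [ 0.4317 -0.2727  0.2079]
```

View pics/t_a.png

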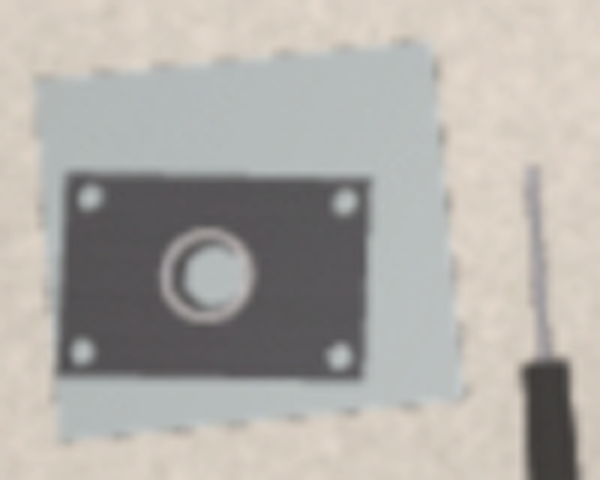

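View pics/t_b.png

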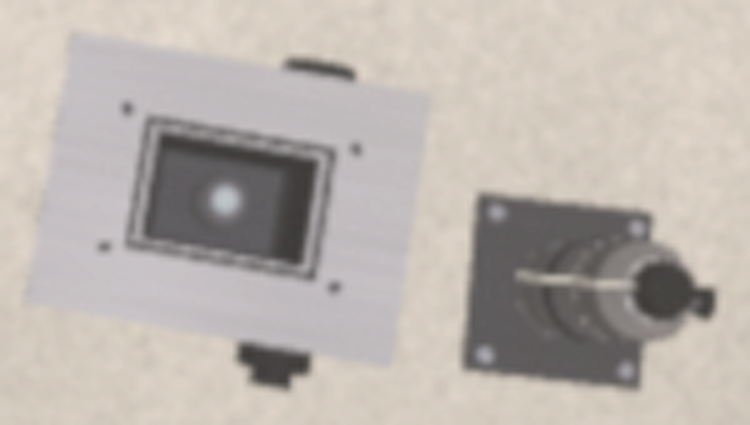

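View pics/s_a.png

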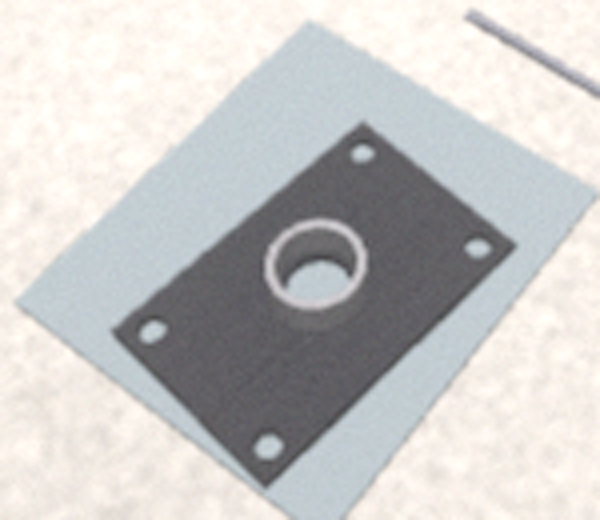

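View pics/s_b.png

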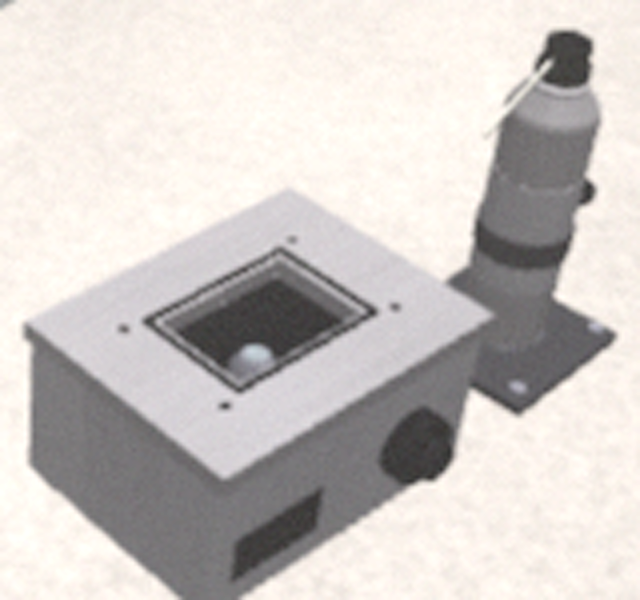

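The four plate holes and four tapped holes are clear in both views. Next I'll take sub-pixel centroids, cast rays and do a rigid fit.

```bash
cat >> h.py <<'E'
def blob(c,seed,r=4,dark=True):
    g=c['img'].astype(float).sum(2)/3; u0,v0=seed
    for _ in range(5):
        x0,y0=int(round(u0)),int(round(v0)); p=g[y0-r:y0+r+1,x0-r:x0+r+1]
        yy,xx=np.mgrid[-r:r+1,-r:r+1]; m=(xx**2+yy**2<=r*r+1)
        b=np.median(p[(xx**2+yy**2>=(r-1)**2)&m]); w=(b-p if dark else p-b); w=np.clip(w-0.2*w[m].max(),0,None)*m
        u0,v0=x0+(w*xx).sum()/w.sum(),y0+(w*yy).sum()/w.sum()
    return u0,v0
M=np.array([[38,63],[-38,63],[-38,-63],[38,-63]])/1000.
def fit(pts):  # pts ordered as M up to half turn; returns centre,yaw,resid
    q=pts[:,:2]; c=q.mean(0); d=q-c
    yaw=np.arctan2((M[:,0]*d[:,1]-M[:,1]*d[:,0]).sum(),(M*d).sum())
    R=np.array([[np.cos(yaw),-np.sin(yaw)],[np.sin(yaw),np.cos(yaw)]])
    return c,yaw,d-M@R.T
E
python3 - <<'E'
from h import *
np.set_printoptions(precision=4,suppress=True)
T=dict(np.load('top0.npz'));S=dict(np.load('side0.npz'))
# order: (+x,+y),(-x,+y),(-x,-y),(+x,-y) ; top view +y=left,+x=up
ta=lambda l:[(165+x/6,205+y/6) for x,y in l]
tb=lambda l:[(275+x/5,205+y/5) for x,y in l]
sa=lambda l:[(160+x/4,280+y/4) for x,y in l]
sb=lambda l:[(285+x/4,130+y/4) for x,y in l]
for nm,c,l,z,dk,r in [('plate top',T,ta([(90,197),(82,351),(340,356),(344,202)]),.006,False,3),
 ('plate side',S,sa([(152,332),(268,447),(477,248),(362,153)]),.006,False,5),
 ('thr top',T,tb([(127,108),(104,246),(335,287),(356,149)]),.115,True,3),
 ('thr side',S,sb([(123,329),(224,406),(395,307),(292,240)]),.115,True,3)]:
    b=np.array([blob(c,s,r,dk) for s in l]); p=ray(c,b,z); C,y,res=fit(p)
    print(nm,b.round(1).tolist(),C,np.degrees(y),(res*1000).round(1).tolist())
# cap
for nm,c,(x0,x1,y0,y1) in [('top',T,(398,416,253,273)),('side',S,(415,440,133,152))]:
    W=world(c); m=np.zeros(W.shape[:2],bool); m[y0:y1,x0:x1]=1
    g=c['img'].max(2); k=m&(W[...,2]>.205)&(W[...,2]<.222)
    q=W[k]; print(nm,k.sum(),q.mean(0),np.median(q,0),q.min(0),q.max(0))
    kk=(k).astype(np.uint8); v,u=np.nonzero(k); print(u.min(),u.max(),v.min(),v.max())
    d=(g<60)&m; v,u=np.nonzero(d); print('dark',u.mean(),v.mean(),u.min(),u.max(),v.min(),v.max(), ray(c,[(u.mean(),v.mean())],.213))
# collar
E
```

```text
plate top [[179.5, 237.4], [178.3, 263.2], [221.2, 264.0], [222.1, 238.2]] [0.4749 0.2695] -1.165757590070916 [[-0.1, -0.0], [0.1, -0.0], [0.0, -0.1], [-0.1, 0.1]]
plate side [[197.7, 362.5], [226.7, 391.4], [279.0, 341.7], [250.1, 317.9]] [0.4742 0.2697] -1.2038231912807917 [[-0.1, -0.2], [-0.0, 0.0], [0.2, 0.2], [-0.1, -0.1]]
thr top [[300.0, 226.2], [295.4, 253.9], [341.4, 262.0], [345.8, 234.4]] [ 0.4888 -0.0747] -10.105994744998467 [[0.0, 0.2], [0.0, -0.1], [0.1, -0.0], [-0.2, -0.1]]
thr side [[315.5, 211.8], [340.8, 231.0], [383.3, 206.3], [356.0, 194.4]] [ 0.4861 -0.0708] -10.46474372905016 [[1.5, -4.2], [1.8, -4.4], [2.2, -4.4], [-5.5, 13.1]]
top 96 [ 0.4392 -0.2777  0.2118] [ 0.4398 -0.2777  0.212 ] [ 0.4276 -0.2921  0.2054] [ 0.4497 -0.2589  0.2165]
399 413 258 267
dark 407.42528735632186 262.735632183908 402 415 258 267 [[ 0.438  -0.2776  0.213 ]]
side 93 [ 0.4366 -0.2765  0.2114] [ 0.4366 -0.2753  0.2124] [ 0.4246 -0.2929  0.2053] [ 0.4493 -0.2594  0.2152]
420 432 137 146
dark 426.50877192982455 144.46491228070175 420 431 138 150 [[ 0.4284 -0.2615  0.213 ]]
```

Both views agree on the plate: centre (0.475, 0.2695), yaw −1.2°. The top view puts the tapped holes at (0.4888, −0.0747), yaw −10.1°. The side-view value is spoiled because one blob was pulled onto the gasket. The cap is at (0.438, −0.277). Now I'll move above the cap with the jaws shut.

Request:
{"api": "move_arm", "payload": {
  "increments": [
    [-1, -0.9, -0.3, 1.55, 0],
    [-1, -0.9, -0.3, 1.55, 0],
    [-1, -0.9, -0.3, 1.55, 0],
    [-1, -0.9, -0.3, 1.55, 0],
    [-1, -0.9, -0.3, 1.55, 0],
    [-1, -0.9, -0.3, 1.55, 0],
    [-1, -0.9, 0, 1.55, 0],
    [-1, -0.9, 0, 1.55, 0],
    [-1, -0.9, 0, 1.55, 0],
    [-1, -0.9, 0, 1.55, 0],
    [-1, -0.9, 0, 1.55, 0],
    [-1, -0.9, 0, 1.55, 0],
    [-1, -0.9, 0, 1.55, 0],
    [-1, -0.9, 0, 1.55, 0],
    [-1, -0.9, 0, 1.55, 0],
    [-1, -0.9, 0, 1.55, 0],
    [-1, -0.9, 0, 1.55, 0],
    [-1, -1.0, 0, 1.6, 0],
    [-1, 0, 0, 0, 0],
    [-1, 0, 0, 0, 0]
  ]
}}

```text
clock: 2.1
position: [0.4386, -0.2766, 0.3218]
tool_rot: [-1.386, 0.88, -0.88]
contact_force: [0.5, 0.8, 0.0]
finger_gap: 0.0001
```

Run:
```python
from h import *
np.set_printoptions(precision=4,suppress=True)
s=bot.read_state(); print(s)
S=grab('side','side1'); T=grab('top','top1')
cv2.imwrite('pics/side1c.png',cv2.resize(cv2.cvtColor(S['img'],cv2.COLOR_RGB2BGR)[40:260,330:560],None,fx=2.7,fy=2.7))
T0=dict(np.load('side0.npz'))
l=[(315.7,212.2),(341,231.5),(383.7,206.7),(358,190)]
b=np.array([blob(T0,x,2,True) for x in l]); print(b); C,y,r=fit(ray(T0,b,.115)); print(C,np.degrees(y),r)
```

```text
{'clock': 2.1, 'joint_positions': array([-0.6614, -0.0981,  1.6867, -0.0003,  1.5531,  0.4703]), 'dq': array([-0.0218,  0.0031, -0.0019, -0.0014, -0.001 , -0.0069]), 'joint_torque': array([  0.8702, -45.2276, -50.2721,   0.1467,   0.0182,   0.1236]), 'position': array([ 0.4386, -0.2766,  0.3218]), 'tool_rot': array([-1.3858,  0.8801, -0.8799]), 'contact_force': array([0.4594, 0.7841, 0.0122]), 'torque': array([ 0.0003, -0.0067,  0.0691]), 'finger_gap': 8.649693058388841e-05}
[[315.5116 211.7118]
 [340.8517 230.9884]
 [383.352  206.3406]
 [357.5223 189.6758]]
[ 0.4879 -0.0751] -10.329678470667712 [[-0.0001 -0.0002]
 [ 0.0001 -0.0001]
 [ 0.0002 -0.0001]
 [-0.0002  0.0004]]
```

View pics/side1c.png

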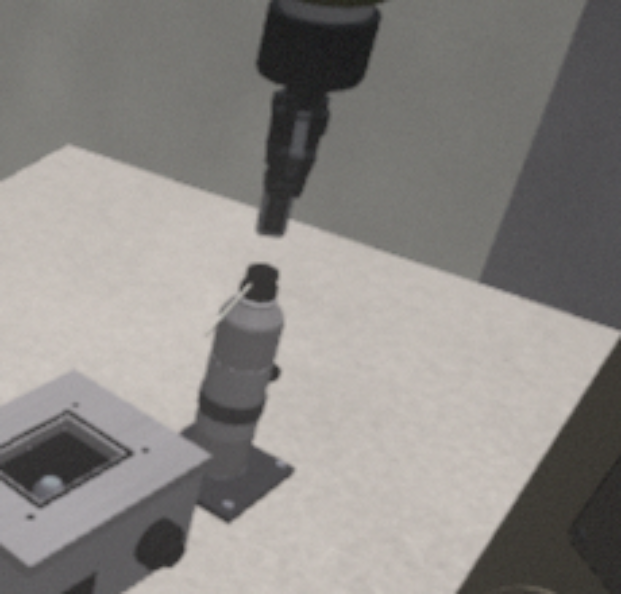

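View pics/top1.png

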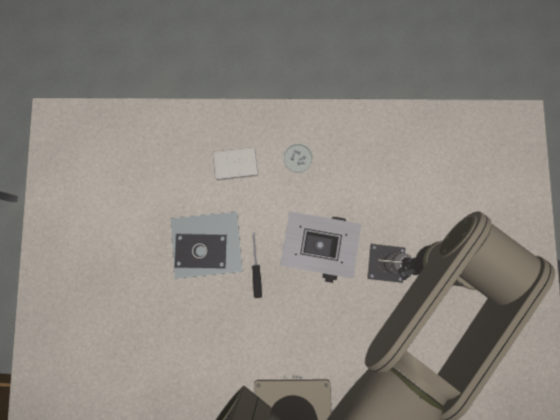

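The shut fingertips stand just above the cap, at about (270,230) in the crop with the cap at (262,275). I'll descend.

Request:
{"api": "move_arm", "payload": {
  "increments": [
    [-1, 0, 0.8, 0, 0],
    [-1, 0, 0.8, 0, 0],
    [-1, 0, 0.8, 0, 0],
    [-1, 0, 0.8, 0, 0],
    [-1, 0, 0.4, 0, 0],
    [-1, 0, 0, 0, 0]
  ]
}}

```text
clock: 2.8
position: [0.4381, -0.2772, 0.2851]
tool_rot: [-1.385, 0.882, -0.88]
contact_force: [-2.7, -0.6, 1.4]
finger_gap: -0.0002
```

Request:
{"api": "move_arm", "payload": {
  "increments": [
    [-1, 0, 0.15, 0, 0],
    [-1, 0, 0.15, 0, 0],
    [-1, 0, 0, 0, 0]
  ]
}}

```text
clock: 3.1
position: [0.4385, -0.2774, 0.2834]
tool_rot: [-1.385, 0.88, -0.882]
contact_force: [-1.0, 0.3, 3.6]
finger_gap: 0.0001
```

Request:
{"api": "move_arm", "payload": {
  "increments": [
    [-1, 0, 0.15, 0, 0],
    [-1, 0, 0.15, 0, 0],
    [-1, 0, 0, 0, 0],
    [-1, 0, 0, 0, 0]
  ]
}}

```text
clock: 3.5
position: [0.4386, -0.2774, 0.2808]
tool_rot: [-1.385, 0.88, -0.882]
contact_force: [-3.9, 1.6, 7.0]
finger_gap: 0.0002
```

Request:
{"api": "move_arm", "payload": {
  "increments": [
    [-1, 0, 0.15, 0, 0],
    [-1, 0, 0.1, 0, 0],
    [-1, 0, 0, 0, 0],
    [-1, 0, 0, 0, 0]
  ]
}}

```text
clock: 3.9
position: [0.4387, -0.2774, 0.2803]
tool_rot: [-1.385, 0.879, -0.883]
contact_force: [-8.9, 5.8, 20.2]
finger_gap: 0.0
```

The cap bottomed at 20 N, so it went fully down. I'll release it and check that it springs back.

Request:
{"api": "move_arm", "payload": {
  "increments": [
    [-1, 0, -0.6, 0, 0],
    [-1, 0, -1.0, 0, 0],
    [-1, 0, -1.6, 0, 0],
    [-1, 0, -2.0, 0, 0],
    [-1, 0, -2.0, 0, 0],
    [-1, 0, -1.2, 0, 0],
    [-1, 0, 0, 0, 0]
  ]
}}

```text
clock: 4.6
position: [0.4391, -0.2778, 0.364]
tool_rot: [-1.385, 0.878, -0.884]
contact_force: [-0.7, -0.5, -0.1]
finger_gap: 0.0003
```

Run:
```python
from h import *
S=grab('side','side2')
cv2.imwrite('pics/side2c.png',cv2.resize(cv2.cvtColor(S['img'],cv2.COLOR_RGB2BGR)[40:260,330:560],None,fx=2.7,fy=2.7))
for t in ['side0','side1','side2']:
    W=world(dict(np.load(t+'.npz'))); q=W[138:143,422:431,2]; print(t,np.nanmedian(q))
```

```text
side0 0.2135896990080496
side1 0.21330301492126708
side2 0.21314195197272479
```

View pics/side2c.png

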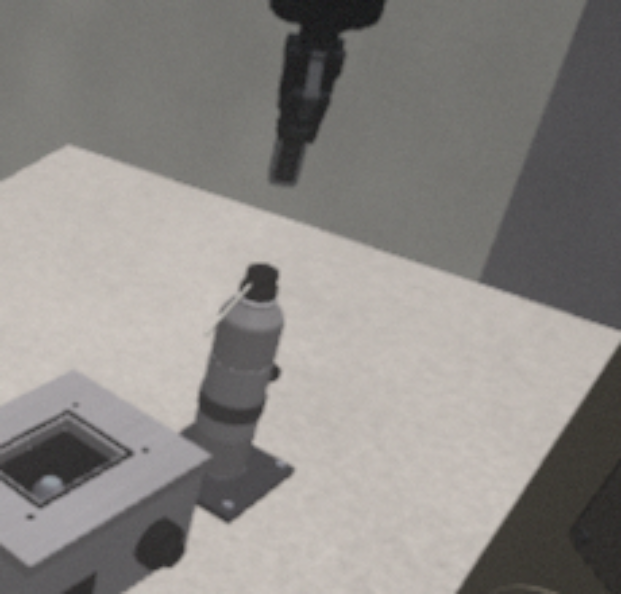

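The cap is back up: its top reads 213 mm as before, at (262,275) in the crop. Now over to the plate, opening the jaws on the way.

Request:
{"api": "move_arm", "payload": {
  "increments": [
    [-1, -3.0, 0, 1.65, 0],
    [-1, -3.0, 0, 1.65, 0],
    [-1, -3.0, 0, 1.65, 0],
    [-1, -3.0, 0, 1.65, 0],
    [-1, -3.0, 0, 1.65, 0],
    [-1, -3.0, 0, 1.65, 0],
    [-1, -3.0, 0, 1.65, 0],
    [-1, -3.0, 0, 1.65, 0],
    [1, -3.0, 0, 1.65, 0],
    [1, -3.0, 0, 1.65, 0],
    [1, -3.0, 0, 1.65, 0],
    [1, -3.0, 0, 1.65, 0],
    [1, -3.0, 0, 1.65, 0],
    [1, -3.0, 0, 1.65, 0],
    [1, -3.0, 0, 1.65, 0],
    [1, -3.0, 0, 1.65, 0],
    [1, 0, 0, 0, 0],
    [1, 0, 0, 0, 0]
  ]
}}

```text
clock: 6.45
position: [0.4735, 0.2697, 0.3597]
tool_rot: [-1.388, 0.881, -0.879]
contact_force: [0.3, 0.3, 0.2]
finger_gap: 0.0854
```

Run:
```python
from h import *
from scipy.spatial.transform import Rotation as R
s=bot.read_state(); A=R.from_rotvec(s['tool_rot']).as_matrix(); print(A.round(3),s['position'],s['joint_positions'].round(2))
print('to plate cm',(A.T@(np.array([.4746,.2696,.20])-s['position'])*100).round(2))
S=grab('side','side3')
cv2.imwrite('pics/side3c.png',cv2.resize(cv2.cvtColor(S['img'],cv2.COLOR_RGB2BGR)[220:420,120:380],None,fx=3,fy=3))
```

```text
[[ 0.426 -0.002  0.905]
 [-0.905 -0.001  0.426]
 [ 0.    -1.    -0.003]] [0.47349149 0.26974645 0.35968348] [ 0.42 -0.03  1.56 -0.    1.62  1.56]
to plate cm [ 0.06 15.97  0.14]
```

View pics/side3.png

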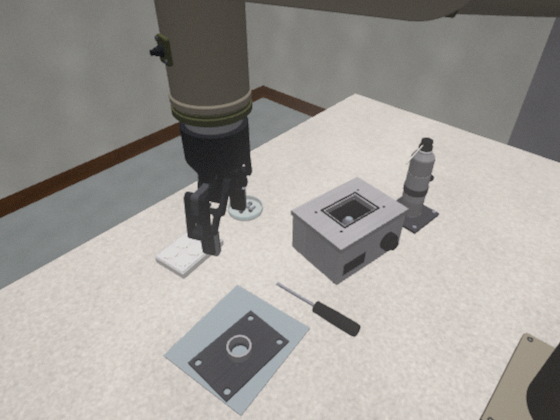

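The arm is above the plate with the jaws open and the path down is clear. I'll descend with a small xy correction.

Request:
{"api": "move_arm", "payload": {
  "increments": [
    [1, 0.1, 2.5, 0.1, 0],
    [1, 0, 2.5, 0, 0],
    [1, 0, 2.5, 0, 0],
    [1, 0, 2.5, 0, 0],
    [1, 0, 2.5, 0, 0],
    [1, 0, 2.5, 0, 0],
    [1, 0, 2.5, 0, 0],
    [1, 0, 2.5, 0, 0],
    [1, 0, 2.0, 0, 0],
    [1, 0, 1.5, 0, 0],
    [1, 0, 1.0, 0, 0],
    [1, 0, 0, 0, 0],
    [1, 0, 0, 0, 0]
  ]
}}

```text
clock: 7.8
position: [0.4758, 0.2688, 0.1171]
tool_rot: [-1.384, 0.881, -0.882]
contact_force: [-0.2, -0.0, 0.0]
finger_gap: 0.0853
```

Run:
```python
from h import *
from scipy.spatial.transform import Rotation as R
s=bot.read_state(); A=R.from_rotvec(s['tool_rot']).as_matrix(); print(s['position'])
print('to plate cm',(A.T@(np.array([.4746,.2696,.081])-s['position'])*100).round(2))
S=grab('side','side4')
cv2.imwrite('pics/side4c.png',cv2.resize(cv2.cvtColor(S['img'],cv2.COLOR_RGB2BGR)[220:420,120:380],None,fx=3,fy=3))
```

```text
[0.47583089 0.26879686 0.11707555]
to plate cm [-0.13  3.61 -0.08]
```

View pics/side4c.png

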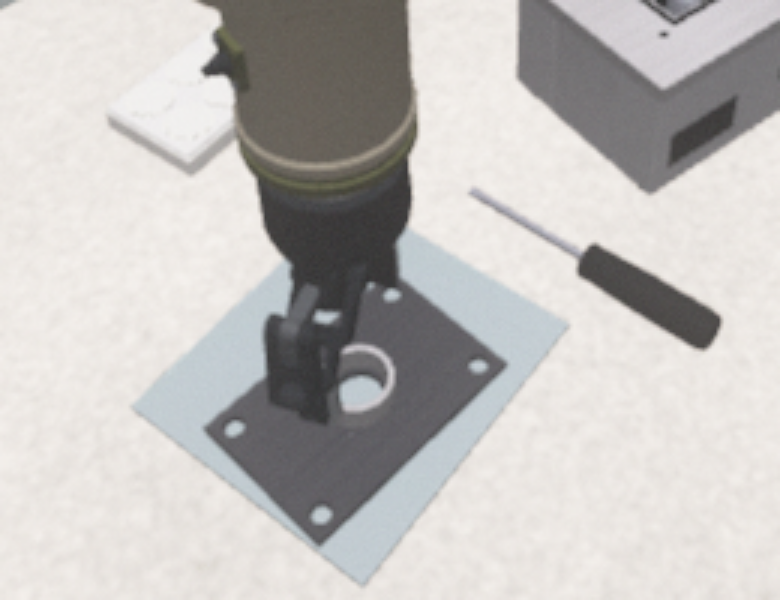

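Request:
{"api": "move_arm", "payload": {
  "increments": [
    [1, -0.1, 0.9, -0.1, 0],
    [1, 0, 0.9, 0, 0],
    [1, 0, 0.9, 0, 0],
    [1, 0, 0.6, 0, 0],
    [1, 0, 0.3, 0, 0],
    [1, 0, 0, 0, 0],
    [1, 0, 0, 0, 0]
  ]
}}

```text
clock: 8.55
position: [0.4741, 0.2694, 0.0805]
tool_rot: [-1.385, 0.881, -0.881]
contact_force: [0.4, -0.4, -1.1]
finger_gap: 0.0855
```

Run:
```python
from h import *
from scipy.spatial.transform import Rotation as R
s=bot.read_state(); A=R.from_rotvec(s['tool_rot']).as_matrix(); print(s['position'],A.round(3))
print('to plate cm',(A.T@(np.array([.4746,.2696,.081])-s['position'])*100).round(2))
S=grab('side','side5')
cv2.imwrite('pics/side5c.png',cv2.resize(cv2.cvtColor(S['img'],cv2.COLOR_RGB2BGR)[220:420,120:380],None,fx=3,fy=3))
```

```text
[0.47412538 0.26941844 0.08048177] [[ 0.424  0.     0.906]
 [-0.906  0.     0.424]
 [-0.    -1.     0.   ]]
to plate cm [ 0.   -0.05  0.05]
```

View pics/side5c.png

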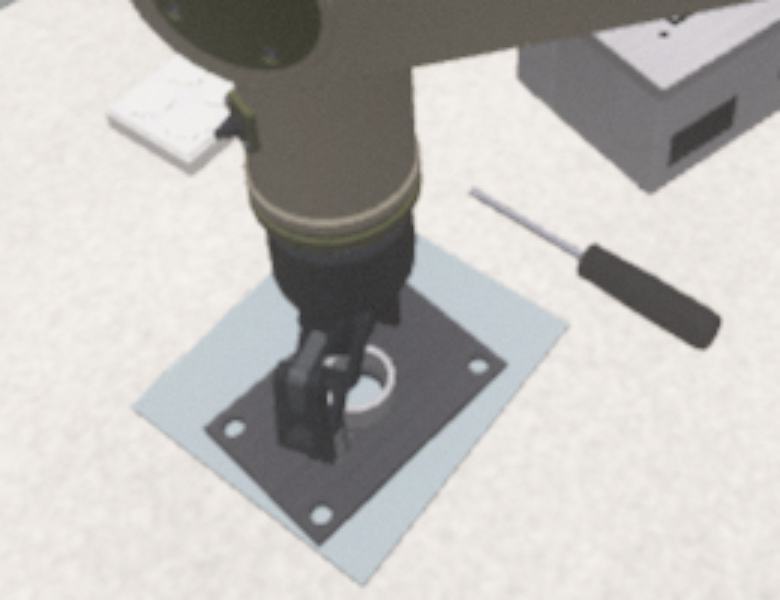

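The near finger stands on the collar's left side at (315,430) and the far one is hidden. The tool is centred on the collar within 0.5 mm, so I'll close.

Request:
{"api": "move_arm", "payload": {
  "increments": [
    [0.3, 0, 0, 0, 0],
    [0.1, 0, 0, 0, 0],
    [0, 0, 0, 0, 0],
    [-0.2, 0, 0, 0, 0],
    [-1, 0, 0, 0, 0],
    [-1, 0, 0, 0, 0],
    [-1, 0, 0, 0, 0],
    [-1, 0, 0, 0, 0],
    [-1, 0, 0, 0, 0]
  ]
}}

```text
clock: 9.5
position: [0.4744, 0.2695, 0.0812]
tool_rot: [-1.384, 0.881, -0.881]
contact_force: [-2.0, -0.4, 6.5]
finger_gap: 0.0428
```

Run:
```python
from h import *
s=bot.read_state(); print(s['position'],s['finger_gap'],s['contact_force'],s['torque'])
S=grab('side','side6')
cv2.imwrite('pics/side6c.png',cv2.resize(cv2.cvtColor(S['img'],cv2.COLOR_RGB2BGR)[220:420,120:380],None,fx=3,fy=3))
```

```text
[0.47440957 0.26949545 0.08122404] 0.042770443700614474 [-1.99521192 -0.44029643  6.51507757] [-0.20877905  0.27906331 -0.08233102]
```

View pics/side6c.png

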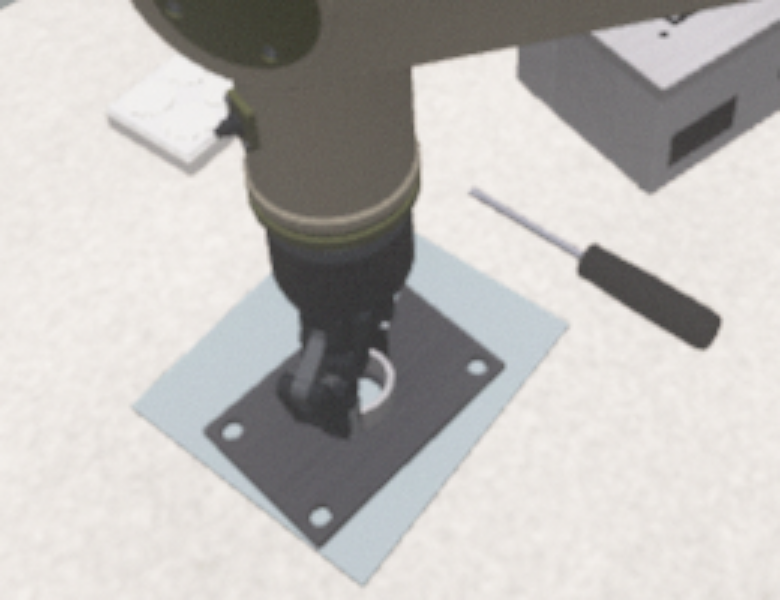

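The grip has taken hold, with a gap of 42.8 mm and a small upward force. I'll lift a little and check that the plate is level.

Request:
{"api": "move_arm", "payload": {
  "increments": [
    [-1, 0, -0.3, 0, 0],
    [-1, 0, -0.6, 0, 0],
    [-1, 0, -1.0, 0, 0],
    [-1, 0, -1.5, 0, 0],
    [-1, 0, -1.5, 0, 0],
    [-1, 0, -1.0, 0, 0],
    [-1, 0, 0, 0, 0],
    [-1, 0, 0, 0, 0],
    [-1, 0, 0, 0, 0]
  ]
}}

```text
clock: 10.45
position: [0.4736, 0.2691, 0.1387]
tool_rot: [-1.386, 0.882, -0.881]
contact_force: [0.2, 0.7, -2.4]
finger_gap: 0.0425
```

```bash
cat >> h.py <<'E'
def platefit(W,zlo,zhi,box):
    m=(W[...,2]>zlo)&(W[...,2]<zhi)&(W[...,0]>box[0])&(W[...,0]<box[1])&(W[...,1]>box[2])&(W[...,1]<box[3])
    q=W[m]
    for _ in range(6):
        A=np.c_[q[:,:2]-q[:,:2].mean(0),np.ones(len(q))]; co,*_=np.linalg.lstsq(A,q[:,2],rcond=None)
        r=q[:,2]-A@co; k=abs(r)<max(2*np.median(abs(r)),.001); q=q[k]
    return co,len(q),q
E
python3 - <<'E'
from h import *
s=bot.read_state(); print(s['position'],s['finger_gap'],s['contact_force'],s['torque'])
S=grab('side','side7'); T=grab('top','top7')
cv2.imwrite('pics/side7c.png',cv2.resize(cv2.cvtColor(S['img'],cv2.COLOR_RGB2BGR)[200:400,120:380],None,fx=3,fy=3))
W=world(S); 
for z in [(.04,.09)]:
    co,n,q=platefit(W,*z,(.40,.53,.18,.36)); print(co,n,np.degrees(np.hypot(*co[:2])),q.min(0),q.max(0))
W0=world(dict(np.load('side0.npz'))); co,n,q=platefit(W0,.005,.012,(.43,.52,.20,.34)); print(co,n)
E
```

```text
[0.47355105 0.26913279 0.13867785] 0.042532608560537505 [ 0.17168756  0.74365187 -2.39797006] [ 0.04203382 -0.02825706  0.03795152]
[-0.00075694 -0.00161007  0.06612872] 2035 0.1019363790219306 [0.42245346 0.19458051 0.06501309] [0.52539088 0.34605029 0.06723404]
[0.00088204 0.00027661 0.00872941] 1823
```

View pics/side7c.png

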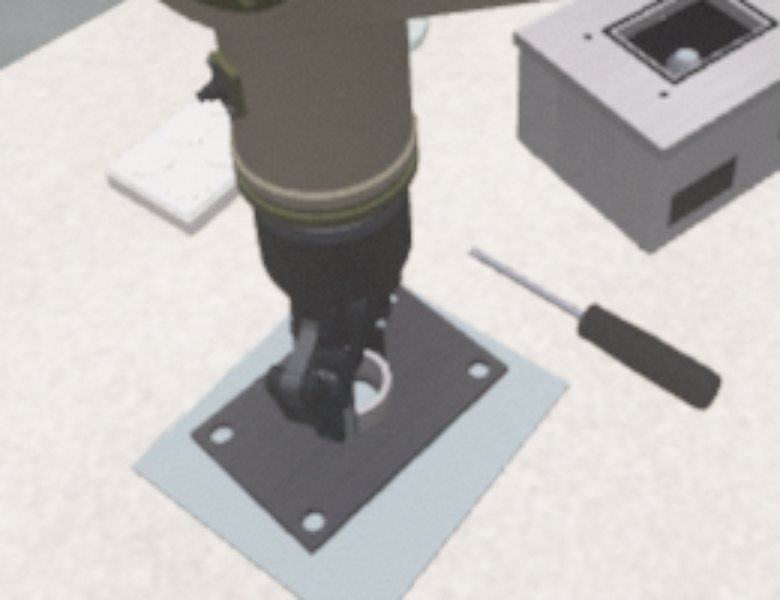

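View pics/top7.png

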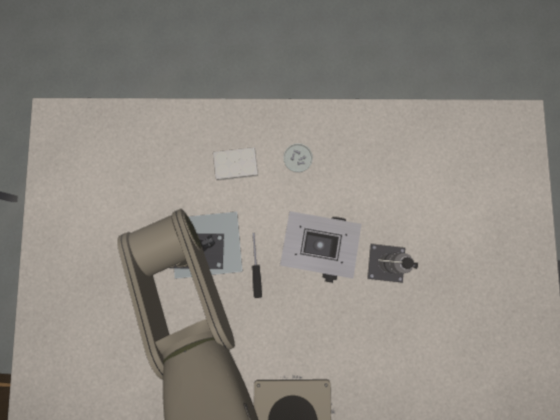

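The plate is level to 0.1° and in hand. Its four holes are at about (222,433), (313,522), (479,371) and a hidden one. I'll raise it clear and carry it over above the imager.

Request:
{"api": "move_arm", "payload": {
  "increments": [
    [-1, 0, -1.5, 0, 0],
    [-1, 0, -2.5, 0, 0],
    [-1, 0, -2.5, 0, 0],
    [-1, 0, -2.5, 0, 0],
    [-1, 0, -1.5, 0, 0],
    [-1, 0, -1.0, 0, 0],
    [-1, 1.0, 0, -0.4, 0],
    [-1, 2.0, 0, -0.8, 0],
    [-1, 3.0, 0, -1.2, 0],
    [-1, 3.5, 0, -1.5, 0],
    [-1, 3.5, 0, -1.5, 0],
    [-1, 3.5, 0, -1.5, 0],
    [-1, 3.5, 0, -1.5, 0],
    [-1, 3.5, 0, -1.5, 0],
    [-1, 3.0, 0, -1.2, 0],
    [-1, 2.5, 0, -1.1, 0],
    [-1, 1.8, 0, -0.8, 0],
    [-1, 1.0, 0, -0.3, 0],
    [-1, 0, 0, 0, 0],
    [-1, 0, 0, 0, 0]
  ]
}}

```text
clock: 12.55
position: [0.488, -0.0746, 0.2537]
tool_rot: [-1.385, 0.882, -0.88]
contact_force: [-0.4, -0.1, -2.4]
finger_gap: 0.0426
```

Request:
{"api": "move_arm", "payload": {
  "increments": [
    [-1, 0, 0, 0, 2],
    [-1, 0, 0, 0, 3],
    [-1, 0, 0, 0, 3],
    [-1, 0, 0, 0, 1],
    [-1, 0, 0, 0, 0],
    [-1, 0, 0, 0, 0],
    [-1, 0, 0, 0, 0]
  ]
}}

```text
clock: 13.25
position: [0.4884, -0.0748, 0.2544]
tool_rot: [-1.329, 0.999, -0.999]
contact_force: [0.2, -1.6, -2.5]
finger_gap: 0.0428
```

Run:
```python
from h import *
s=bot.read_state(); print(s['position'],s['finger_gap'],s['contact_force'],s['torque'])
S=grab('side','side8'); T=grab('top','top8')
cv2.imwrite('pics/side8c.png',cv2.resize(cv2.cvtColor(S['img'],cv2.COLOR_RGB2BGR)[80:280,250:510],None,fx=3,fy=3))
```

```text
[ 0.48841161 -0.07478141  0.25437994] 0.04280831482854948 [ 0.20294713 -1.60320902 -2.46615253] [0.03320553 0.05094973 0.04723546]
```

View pics/side8c.png

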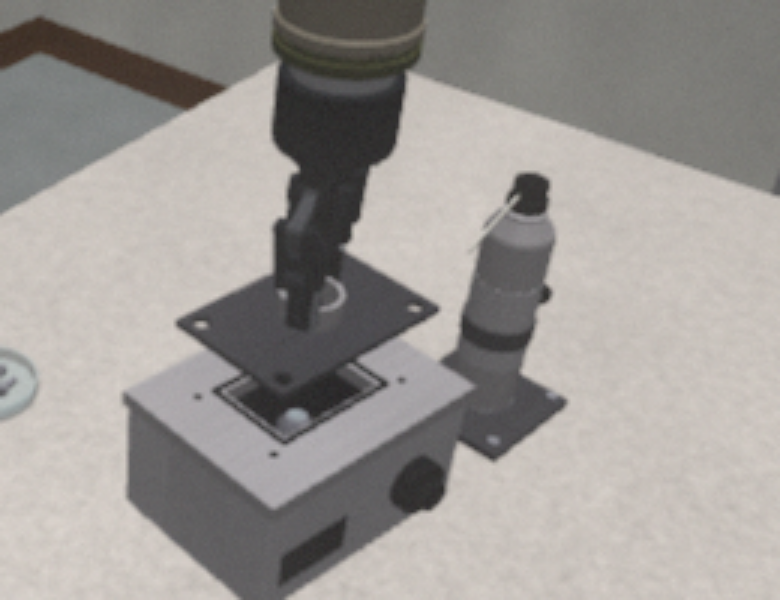

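View pics/top8.png

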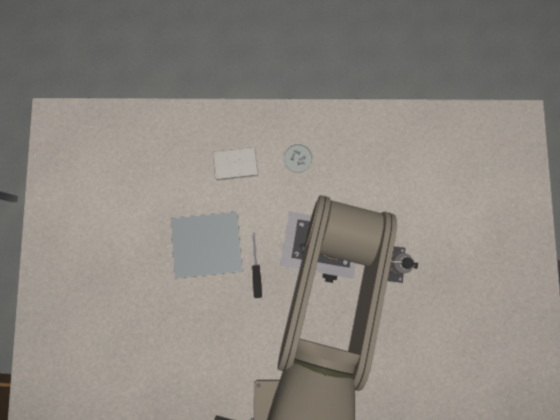

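The plate hangs 60 mm above the deck, with visible holes at (201,325), (283,378) and (415,310) in the crop. I'll measure its pose from its edges and holes, and calibrate the same method on the resting picture.

```bash
cat >> h.py <<'E'
def edges(c,ztop,ctr,yaw,cut=(-.2,.2),tol=.006):
    """plate centre/yaw from its 4 edges, top face at ztop"""
    W=world(c); h,w=W.shape[:2]; u,v=np.meshgrid(np.arange(w),np.arange(h))
    P=ray(c,np.c_[u.ravel(),v.ravel()],ztop)[:,:2]; D=np.array(c['range_z']).ravel()
    ok=(abs(W[...,2]-ztop).ravel()<tol)
    q=P-ctr; R=np.array([[np.cos(yaw),np.sin(yaw)],[-np.sin(yaw),np.cos(yaw)]]); q=q@R.T
    ok&=(abs(q[:,0])<.065)&(abs(q[:,1])<.09); q=q[ok]; out={}
    for ax,half,oth in [(0,.05,.068),(1,.075,.042)]:
        for sg in (1,-1):
            s=q[:,1-ax]; bins=np.arange(-oth,oth,.004); X=[];Y=[]
            for b in bins:
                k=(s>=b)&(s<b+.004)
                if k.sum()<5: continue
                e=(q[k,ax]*sg).max()
                if abs(e-half)<.006: X.append(b+.002);Y.append(e*sg)
            X=np.array(X);Y=np.array(Y)
            if len(X)<5: out[(ax,sg)]=None; continue
            k=np.ones(len(X),bool)
            for _ in range(4):
                p=np.polyfit(X[k],Y[k],1); r=abs(Y-np.polyval(p,X)); k=r<max(.0012,2*np.median(r))
            out[(ax,sg)]=(p[1]*1000,np.degrees(p[0])*(-1 if ax==0 else 1),k.sum())
    return out
E
python3 - <<'E'
from h import *
from scipy.spatial.transform import Rotation as R
S0=dict(np.load('side0.npz'))
for k,v in edges(S0,.008,np.array([.4746,.2696]),np.radians(-1.18)).items(): print('rest',k,v)
S=dict(np.load('side8.npz')); W=world(S)
co,n,q=platefit(W,.16,.20,(.42,.56,-.17,.02)); print(co,n,np.degrees(np.hypot(*co[:2])))
s=bot.read_state(); zt=s['position'][2]-.0782+.005; print('ztop',zt)
C=np.array([.4884,-.0749]);y=np.radians(-10.2)
for k,v in edges(S,zt,C,y).items(): print('held',k,v)
A=R.from_rotvec(s['tool_rot']).as_matrix(); print(np.degrees(np.arctan2(A[1,0],A[0,0])))
c8=[(250+x/3,80+yy/3) for x,yy in [(201,325),(283,378),(415,310)]]
b=np.array([blob(S,x,3,d) for x,d in zip(c8,[False,True,False])]); p=ray(S,b,zt-.002)[:,:2]
ex=M[[0,1,2]]@np.array([[np.cos(y),np.sin(y)],[-np.sin(y),np.cos(y)]])+C
print(b.round(1),p,'err mm',((p-ex)*1000).round(1))
E
```

```text
rest (0, 1) None
rest (0, -1) None
rest (1, 1) None
rest (1, -1) None
[ 0.00278728 -0.00120509  0.18159437] 1165 0.17398671077891528
ztop 0.1811817200734987
held (0, 1) (np.float64(50.20891819085542), np.float64(0.8327810335665624), np.int64(21))
held (0, -1) (np.float64(-52.01168650128102), np.float64(0.4263262598024631), np.int64(34))
held (1, 1) (np.float64(79.66369121831666), np.float64(0.4594881458369221), np.int64(19))
held (1, -1) (np.float64(-73.44766031133408), np.float64(0.5248687282449078), np.int64(19))
-73.88285471665172
[[316.6 187.8]
 [343.9 206. ]
 [387.8 182.4]] [[ 0.53557574 -0.01714399]
 [ 0.46169502 -0.00607959]
 [ 0.43890799 -0.12789459]] err mm [[-1.4  2.5]
 [-0.5  0.1]
 [-0.9  2.3]]
```

Run:
```python
from h import *
S0=dict(np.load('side0.npz'));S7=dict(np.load('side7.npz'));S=dict(np.load('side8.npz'))
for nm,c,z,C,y in [('rest',S0,.008,[.4746,.2696],-1.18),('lift',S7,.0655,[.4738,.2693],-1.18),('held',S,.1812,[.4884,-.0749],-10.2)]:
    for tol in (.002,.003):
        o=edges(c,z+.0004,np.array(C),np.radians(y),tol=tol)
        print(nm,tol,{k:(None if v is None else tuple(np.round(v,2).tolist())) for k,v in o.items()})
def crop(c,b,f): return cv2.resize(cv2.cvtColor(c['img'],cv2.COLOR_RGB2BGR)[b[2]:b[3],b[0]:b[1]],None,fx=f,fy=f,interpolation=cv2.INTER_CUBIC)
cv2.imwrite('pics/z8s.png',cv2.convertScaleAbs(crop(S,(300,400,155,215),7.5),alpha=1.6))
cv2.imwrite('pics/z8t.png',cv2.convertScaleAbs(crop(dict(np.load('top8.npz')),(275,375,205,280),7.5),alpha=1.6))
```

```text
rest 0.002 {(0, 1): (50.79, -0.08, 29.0), (0, -1): (-49.21, 0.17, 25.0), (1, 1): (74.95, -0.39, 19.0), (1, -1): (-74.61, 0.16, 18.0)}
rest 0.003 {(0, 1): (51.09, -0.31, 10.0), (0, -1): (-52.71, 1.03, 11.0), (1, 1): (77.15, -3.89, 12.0), (1, -1): (-74.56, -0.27, 9.0)}
lift 0.002 {(0, 1): (50.08, 0.17, 15.0), (0, -1): (-49.95, 0.45, 33.0), (1, 1): (76.22, 0.26, 21.0), (1, -1): (-73.71, 0.29, 19.0)}
lift 0.003 {(0, 1): (50.08, 0.17, 15.0), (0, -1): (-50.37, 0.13, 34.0), (1, 1): (76.32, -0.03, 21.0), (1, -1): (-73.71, 0.3, 20.0)}
held 0.002 {(0, 1): (49.7, 0.69, 20.0), (0, -1): (-50.39, 0.75, 30.0), (1, 1): (77.68, -0.19, 19.0), (1, -1): (-72.92, -0.44, 17.0)}
held 0.003 {(0, 1): (49.77, 0.79, 21.0), (0, -1): (-50.83, 0.88, 29.0), (1, 1): (78.2, 0.14, 20.0), (1, -1): (-73.06, 0.23, 16.0)}
```

View pics/z8s.png

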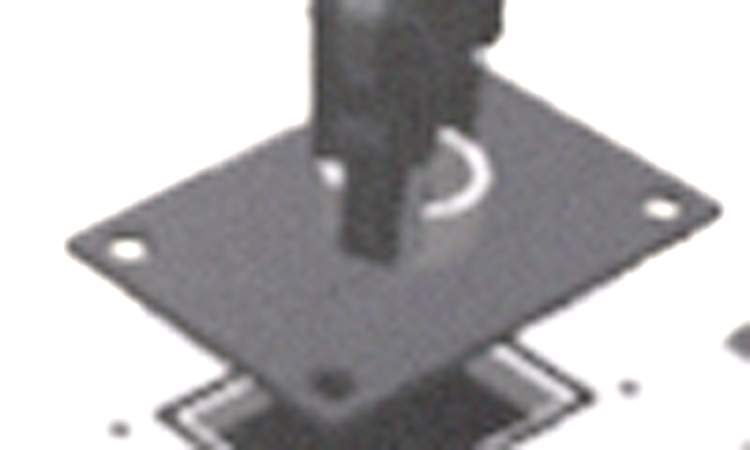

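View pics/z8t.png

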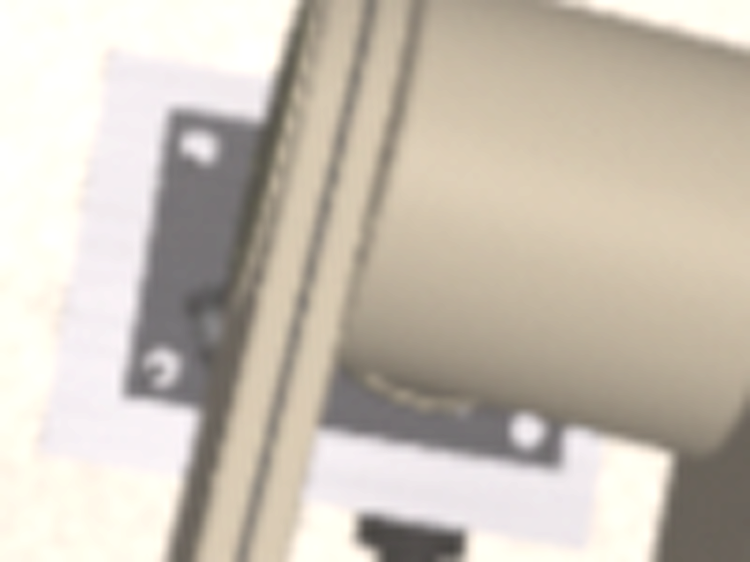

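Both views suggest the plate sits about 2 mm towards +y. In the top view I can see three holes, at (200,148), (161,367) and (527,431) in the crop. I'll measure those.

Run:
```python
from h import *
T=dict(np.load('top8.npz'));S=dict(np.load('side8.npz'))
C=np.array([.4884,-.0749]);y=np.radians(-10.2); Rm=np.array([[np.cos(y),-np.sin(y)],[np.sin(y),np.cos(y)]])
def holeblob(c,seed,r,thr):
    g=c['img'].astype(float).mean(2); u0,v0=map(int,map(round,seed)); p=g[v0-r:v0+r+1,u0-r:u0+r+1]
    P=cv2.resize(p,None,fx=8,fy=8,interpolation=cv2.INTER_LINEAR); m=(P>thr).astype(np.uint8)
    n,l,st,ce=cv2.connectedComponentsWithStats(m); k=l[P.shape[0]//2,P.shape[1]//2]
    (cx,cy)=ce[k]; hull=cv2.convexHull(np.argwhere(l==k)[:,::-1].astype(np.int32)); Mo=cv2.moments(hull); cx,cy=Mo['m10']/Mo['m00'],Mo['m01']/Mo['m00']
    return u0-r+(cx+.5)/8-.5, v0-r+(cy+.5)/8-.5, st[k,4]/64
def ex(i,z): return (Rm@M[i])+C
for nm,c,zs,l,thr in [('top',T,.1785,[(0,275+200/7.5,205+148/7.5),(1,275+161/7.5,205+367/7.5),(2,275+527/7.5,205+431/7.5)],140),
 ('side',S,.1785,[(0,300+127/7.5,155+249/7.5),(2,300+662/7.5,155+208/7.5)],140)]:
    for i,u,v in l:
        b=holeblob(c,(u,v),4,thr); p=ray(c,[b[:2]],zs)[0,:2]
        e=Rm.T@(p-C)-M[i]; print(nm,i,np.round(b,2),p.round(4),'err in imager axes mm',(e*1000).round(1))
    g=c['img'].mean(2)
    print(g[int(l[0][2])-2:int(l[0][2])+3,int(l[0][1])-3:int(l[0][1])+4].round())
```

```text
top 0 [301.21 224.08   2.83] [ 0.5373 -0.0183] err in imager axes mm [0.1 1.4]
top 1 [296. 254.  81.] [ 0.4608 -0.0043] err in imager axes mm [-1.7  1.6]
top 2 [344.83 262.01   3.55] [ 0.4402 -0.1286] err in imager axes mm [0.1 1.6]
[[ 80.  92. 104. 107. 101.  86.  77.]
 [ 82. 116. 135. 138. 132. 111.  86.]
 [ 82. 123. 144. 148. 146. 122.  90.]
 [ 79. 102. 117. 136. 144. 119.  87.]
 [ 75.  78.  81. 103. 115. 100.  80.]]
side 0 [316.57 187.84   5.28] [ 0.5361 -0.0179] err in imager axes mm [-1.1  1.6]
side 2 [387.84 182.47   3.25] [ 0.4391 -0.1289] err in imager axes mm [-0.9  1.2]
[[ 81.  72.  65.  63.  65.  66.  68.]
 [ 80.  90. 129. 154. 155. 126.  82.]
 [ 82. 104. 151. 180. 183. 159. 104.]
 [ 79.  90. 107. 128. 134. 120. 100.]
 [ 65.  74.  84.  84.  84.  83.  86.]]
```

Top and side views agree: the plate is about 1.5 mm too far in +y, the x error is small, and the yaw is good. I'll correct that and descend to about 20 mm above the deck.

Request:
{"api": "move_arm", "payload": {
  "increments": [
    [-1, 0.1, 0.5, -0.04, 0],
    [-1, 0.05, 0.8, 0, 0],
    [-1, 0, 0.8, 0, 0],
    [-1, 0, 0.8, 0, 0],
    [-1, 0, 0.6, 0, 0],
    [-1, 0, 0.4, 0, 0],
    [-1, 0, 0.2, 0, 0],
    [-1, 0, 0, 0, 0],
    [-1, 0, 0, 0, 0],
    [-1, 0, 0, 0, 0]
  ]
}}

```text
clock: 14.35
position: [0.4887, -0.0766, 0.2139]
tool_rot: [-1.329, 0.999, -1.001]
contact_force: [0.2, 0.1, -2.8]
finger_gap: 0.0426
```

Run:
```python
from h import *
from scipy.spatial.transform import Rotation as R
s=bot.read_state(); A=R.from_rotvec(s['tool_rot']).as_matrix(); print(s['position'],A.round(3).tolist(),s['contact_force'],s['finger_gap'])
S=grab('side','side9'); T=grab('top','top9')
def crop(c,b,f): return cv2.resize(cv2.cvtColor(c['img'],cv2.COLOR_RGB2BGR)[b[2]:b[3],b[0]:b[1]],None,fx=f,fy=f,interpolation=cv2.INTER_CUBIC)
cv2.imwrite('pics/z9s.png',cv2.convertScaleAbs(crop(S,(290,410,165,245),6),alpha=1.4))
cv2.imwrite('pics/z9t.png',cv2.convertScaleAbs(crop(T,(275,375,205,280),7.5),alpha=1.4))
co,n,q=platefit(world(S),.128,.165,(.42,.56,-.17,.02)); print(co,n)
```

```text
[ 0.48868274 -0.07664065  0.21385121] [[0.277, 0.001, 0.961], [-0.961, -0.0, 0.277], [0.0, -1.0, 0.001]] [ 0.23129703  0.06479918 -2.83678233] 0.04256344262388364
[-0.0005472   0.00030323  0.14121088] 1139
```

View pics/z9s.png

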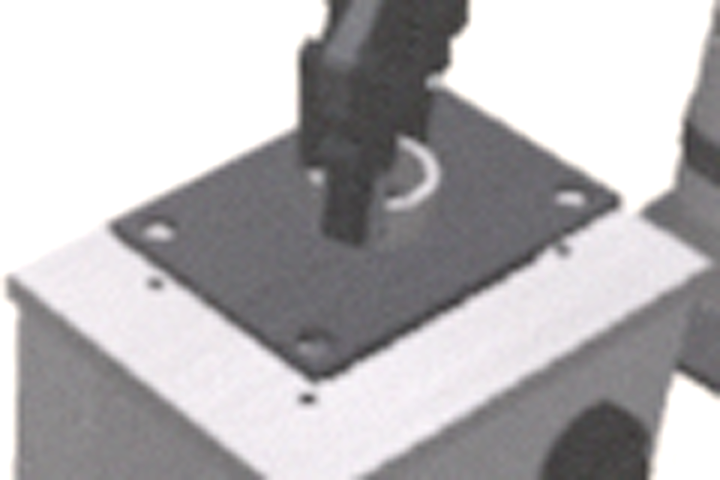

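View pics/z9t.png

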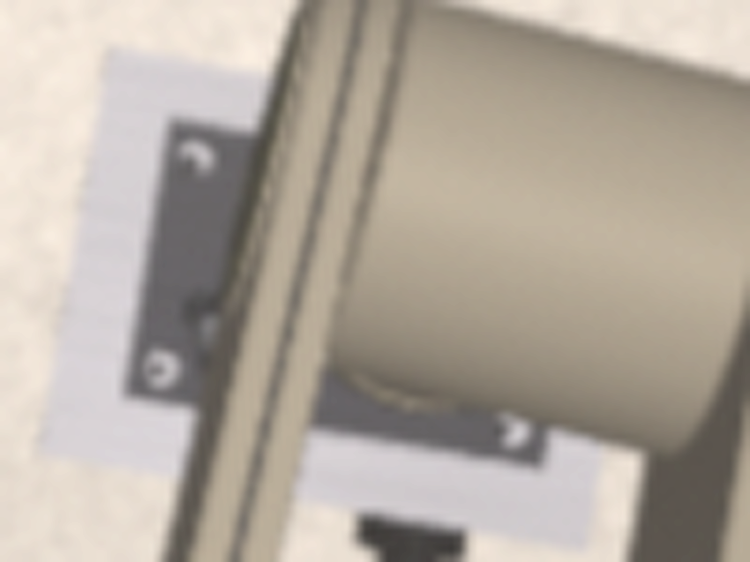

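The threads can now be seen inside the holes in the top view. The underside is at about 0.1357, so I'll go down 9 mm more.

Request:
{"api": "move_arm", "payload": {
  "increments": [
    [-1, 0, 0.3, 0, 0],
    [-1, 0, 0.3, 0, 0],
    [-1, 0, 0.2, 0, 0],
    [-1, 0, 0.1, 0, 0],
    [-1, 0, 0, 0, 0],
    [-1, 0, 0, 0, 0],
    [-1, 0, 0, 0, 0]
  ]
}}

```text
clock: 15.15
position: [0.4885, -0.0766, 0.2045]
tool_rot: [-1.329, 1.0, -1.0]
contact_force: [-0.0, 0.7, -2.6]
finger_gap: 0.0426
```

```bash
cat > m.py <<'E'
from h import *
import sys
from scipy.spatial.transform import Rotation as R
tag=sys.argv[1]
s=bot.read_state(); A=R.from_rotvec(s['tool_rot']).as_matrix(); print(s['position'],np.degrees(np.arctan2(A[1,0],A[0,0])),s['contact_force'],s['finger_gap'])
S=grab('side','side'+tag); T=grab('top','top'+tag)
def crop(c,b,f): return cv2.resize(cv2.cvtColor(c['img'],cv2.COLOR_RGB2BGR)[b[2]:b[3],b[0]:b[1]],None,fx=f,fy=f,interpolation=cv2.INTER_CUBIC)
cv2.imwrite(f'pics/z{tag}s.png',cv2.convertScaleAbs(crop(S,(290,410,165,245),6),alpha=1.4))
cv2.imwrite(f'pics/z{tag}t.png',cv2.convertScaleAbs(crop(T,(275,375,205,280),7.5),alpha=1.4))
co,n,q=platefit(world(S),.122,.165,(.42,.56,-.17,.02)); print(co,n)
E
python3 m.py 10
```

```text
[ 0.48850525 -0.07660132  0.2045141 ] -73.91675521177598 [-0.01659747  0.7488533  -2.62514454] 0.04260327839419889
[ 0.00236379 -0.00118754  0.13180133] 1097
```

View pics/z10s.png

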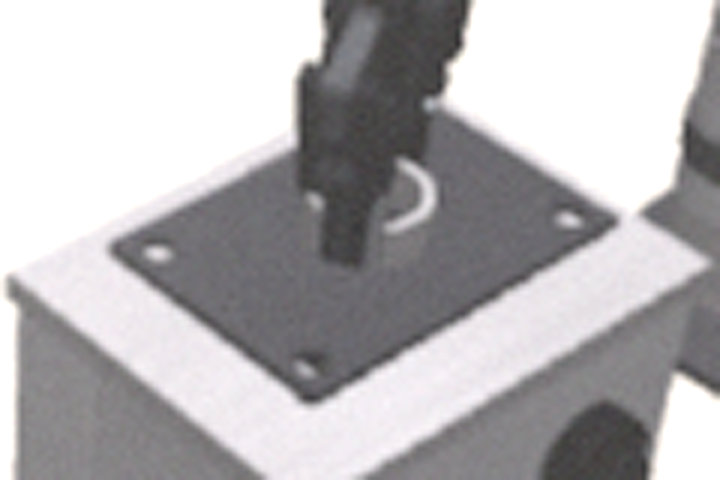

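View pics/z10t.png

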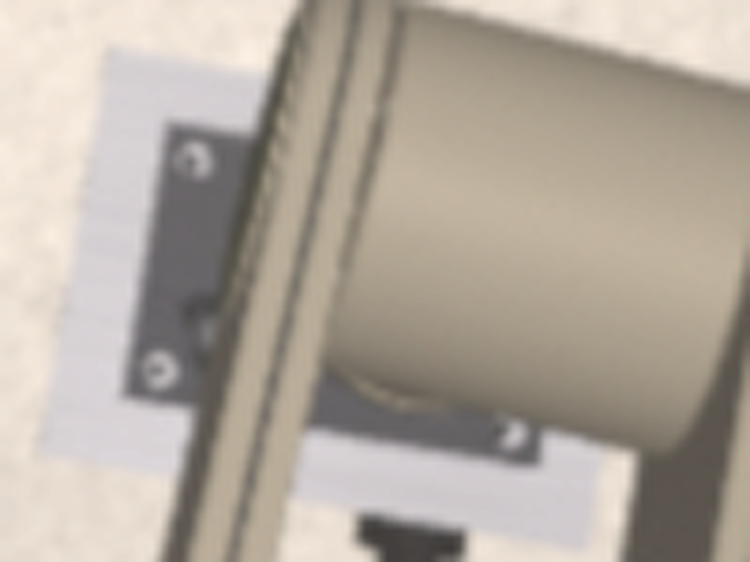

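Now a sub-pixel silhouette-edge measurement in each view, relative to the tapped holes as that same camera measured them.

```bash
cat > e.py <<'E'
from h import *
import sys
from scipy.ndimage import map_coordinates
tag=sys.argv[1]; zu=float(sys.argv[2])  # underside z
def proj(c,X):
    P=np.array(c['pose']);K=np.array(c['mtx']); q=(X-P[:3,3])@P[:3,:3]; q=q@K.T; return q[:,:2]/q[:,2:]
for cam,C,yaw in [('top',[.4888,-.0747],-10.11),('side',[.4879,-.0751],-10.33)]:
    c=dict(np.load(cam+tag+'.npz')); g=cv2.GaussianBlur(c['img'].astype(np.float32).mean(2),(0,0),.6); C=np.array(C); y=np.radians(yaw)
    Rm=np.array([[np.cos(y),-np.sin(y)],[np.sin(y),np.cos(y)]])
    for ax,half,oth in [(0,.05,.068),(1,.075,.043)]:
        for sg in (1,-1):
            near=(cam=='side' and (ax,sg) in [(1,1),(0,-1)]); z=zu if near else zu+.005
            X=[];Y=[]
            for t in np.arange(-oth,oth+1e-6,.003):
                d=np.arange(-.008,.0081,.0002)
                L=np.zeros((len(d),2)); L[:,ax]=sg*(half)+d*sg; L[:,1-ax]=t
                W=np.c_[L@Rm.T+C,np.full(len(d),z)]; uv=proj(c,W)
                pr=map_coordinates(g,[uv[:,1],uv[:,0]],order=1)
                lo,hi=pr[:12].mean(),pr[-12:].mean()
                if not(55<lo<110 and hi>lo+45 and pr[:12].std()<9): continue
                # skip gripper/arm: outside must be bright
                k=np.nonzero((pr[:-1]<(lo+hi)/2)&(pr[1:]>=(lo+hi)/2))[0]
                if len(k)!=1: continue
                X.append(t);Y.append(d[k[0]]*sg)
            X=np.array(X);Y=np.array(Y)
            if len(X)<4: print(cam,(ax,sg),'few',len(X)); continue
            k=np.ones(len(X),bool)
            for _ in range(5):
                p=np.polyfit(X[k],Y[k],1); r=abs(Y-np.polyval(p,X)); k=r<max(.0006,2.5*np.median(r))
            print(cam,('x','y')[ax],sg,'offset mm %.2f'%(1000*np.polyval(p,0)),'mean %.2f'%(1000*Y[k].mean()),'slope->yaw %.2f'%(np.degrees(p[0])*(-1 if ax==0 else 1)),k.sum(),'of',len(X),'span %.0f..%.0f'%(X[k].min()*1000,X[k].max()*1000))
    for i in range(4):
        W=np.r_[Rm@M[i]+C,zu+.0025][None]; print(cam,'aligned hole px',i,proj(c,W).round(1)[0])
E
python3 e.py 10 .1263
```

```text
top x 1 offset mm -1.14 mean -0.00 slope->yaw -1.23 7 of 7 span 43..67
top x -1 offset mm 0.41 mean 0.52 slope->yaw 0.43 27 of 31 span -59..67
top y 1 offset mm -0.52 mean -0.52 slope->yaw -0.01 25 of 29 span -43..32
top (1, -1) few 1
top aligned hole px 0 [300.4 225.8]
top aligned hole px 1 [295.6 253.8]
top aligned hole px 2 [342.2 262. ]
top aligned hole px 3 [346.6 234. ]
side x 1 offset mm -0.14 mean -0.13 slope->yaw -0.02 27 of 27 span -11..67
side x -1 offset mm 0.21 mean 0.21 slope->yaw 0.33 46 of 46 span -68..67
side y 1 offset mm -0.30 mean -0.30 slope->yaw 0.52 28 of 29 span -40..41
side y -1 offset mm -0.49 mean -0.49 slope->yaw -0.04 28 of 29 span -43..38
side aligned hole px 0 [315.7 206.6]
side aligned hole px 1 [341.5 225.8]
side aligned hole px 2 [384.4 201.3]
side aligned hole px 3 [358.2 184.6]
```

The edges in both cameras put the plate within about 0.5 mm and 0.4° of alignment, with the underside 11 mm above the deck. One last check of the cap and bystanders, then I'll hand in.

Run:
```python
from h import *
a=dict(np.load('side0.npz'));b=dict(np.load('side10.npz'))
print('cap',np.nanmedian(world(b)[138:143,422:431,2]))
for n,(x0,x1,y0,y1) in dict(well=(150,230,220,280),dish=(225,265,190,225),driver=(270,365,278,340)).items():
    print(n,np.abs(a['img'][y0:y1,x0:x1].astype(int)-b['img'][y0:y1,x0:x1]).mean().round(2))
s=bot.read_state(); print(s['clock'],s['dq'].round(3),s['finger_gap'],s['contact_force'])
bot.finish_job()
```

```text
cap 0.21347434842399388
well 8.31
dish 7.68
driver 9.46
15.25 [ 0.     0.     0.001 -0.     0.001 -0.   ] 0.04283433348462366 [-0.37652437 -0.03954606 -2.98917402]
the job is handed in; nothing more can be done
```

Run:
```python
from h import *
a=dict(np.load('side0.npz'));b=dict(np.load('side10.npz'))
for n,(x0,x1,y0,y1) in dict(well=(150,230,220,280),dish=(225,265,190,225),driver=(270,365,278,340),barebench=(60,140,300,360)).items():
    f=lambda c:cv2.GaussianBlur(c['img'][y0:y1,x0:x1].astype(np.float32).mean(2),(0,0),1.)
    print(n,np.abs(a['img'][y0:y1,x0:x1].astype(int)-b['img'][y0:y1,x0:x1]).mean().round(2),cv2.phaseCorrelate(f(a),f(b)))
```

```text
well 8.31 ((0.011746865198837497, 0.09115489134127586), 1.0698652656873067)
dish 7.68 ((0.0060845919047736174, 0.07743247399091402), 1.0360519753562079)
driver 9.46 ((0.06055025695176397, -0.022712084112420428), 0.9092908298286299)
barebench 8.3 ((-0.041743327967438404, -0.0272413133375764), 1.0647756644090016)
```

I finished the task in 15.3 s and handed it in with the plate still held over the imager. The job was handed in without a verdict, so these are my own checks.

- **Duster:** I pressed the cap with shut fingertips until it bottomed (20 N on the tool) and let it go. Its top read 213 mm afterwards and again at the end, the same as at the start.
- **Plate:** I gripped it by the collar, lifted it (level to about 0.1–0.2°), turned it 9° and carried it over the deck. I corrected a 1.5 mm offset in y, then lowered it.
- **Alignment:** Both cameras put the plate's edges within about 0.5 mm of where the tapped holes say they should be, with yaw about 0.2–0.4° off. The one figure that disagreed was a −1.2° yaw from a short, half-hidden stretch of edge in the top view, which I did not use.
- **Height and grip:** The underside is about 11 mm above the deck. The arm was still, the gripper gap was steady at 42.8 mm, and the tool force showed only the plate's weight.
- **Bystanders:** The well plate, dish and driver did not move: image shift was below 0.1 pixel. Raw picture differences of 8–9 grey levels were just noise, the same as on bare bench. I did that comparison after handing in, from pictures taken before it.

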